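# Stow the brush in its spring clip, then hold the paint case lid open

## Robot

A 6-joint arm with a two-finger parallel gripper is mounted at the origin on a cart in front of the work surface, level with it; the furniture and walls round the work are solid. World frame = base frame: x ahead of the robot, y to its left, z up, the work surface at z = 0. Lengths are in m, angles in degrees, forces in N, time in s.
With the tool pointing down it reaches from about 0.3 to 0.75 m from the base axis. Payload 8.5 kg.
Tool frame: the origin (TCP) lies midway between the tips of the shut fingers; the grasp point (between the pads) lies env.tcp_to_grasp behind it (env.tcp_to_grasp is the distance from the TCP to the grasp point, in m); z points along the fingers, y is the line along which they close (so a half turn about z gives the same grasp; the last joint's range is limited). The gripper opens to 85 mm and grips with 20 to 120 N. Pads are 22 mm wide; open, the fingers measure 114 mm over their backs; the gripper's body (76 mm by 85 mm) begins 54 mm behind the grasp point. The pads swing forward as they close: fully open they stand 13 mm farther back than shut.
Start: joints at [-77.137, 21.807, 74.336, -0, 83.858, -12.336], TCP at [0.234, -0.498, 0.231] pointing down, gripper open.
Joint ranges: [-178.18, 178.18], [-50.72, 133.34], [12.68, 142.11], [-81.47, 261.47], [9.98, 163.14], [-165.26, 165.26]. Speed limits (degrees/s): [136.94, 136.94, 180, 180, 180, 180].

## Interface

Orientations are given as a 3x3 rotation matrix whose columns are the frame's x, y, z axes.
In Python, from rig import observe, optics, job, env gives the robot as it stands. The module is installed in compiled form; this text tells all that it offers.
- The arm moves only by the shell command python3 -m jog 'ROWS' [FORCE]. ROWS is JSON, a list of rows, each a list of 7 numbers: the turn, a rotation vector about the tool's x, y, z in rad, then the shift along the tool's x, y, z in m, then the opening in per cent of the stroke, from 0 (shut) to 100 (fully open). A call has 1 to 10 rows; each row shifts and turns the commanded pose from where the row before left it, along the tool's axes as they then stand; what a row does not reach is not made up. A row lasts 1/8 s, in which the tool goes at most 62.5 mm and 10.7 degrees, less where a joint would pass 70% of its speed; a pose out of reach is approached as far as the arm can. A call is refused whole if a number of a shift passes 0.0625 or a number of a turn 0.188, either way. A call with a gripper value outside its range is refused whole. The fingers move at their own pace and stop on an object; FORCE is the grip in N (left out, the last holds). Time passes only in rows, so rows that do not move let the fingers close. It gives the time, the measured TCP pose, the force, the opening and the grip force at its end, in the units of the state.
- observe(): the state, without advancing time (a new reading comes with each control period).
- optics.get_image(name): name is "scene" or "top" or "wrist"; returns a dict with "pixels" (384x512x3 uint8, red, green, blue), "mtx" (3x3 intrinsics, pixels), "rvec" (rotation vector, rad) and "tvec" (3), from world to camera coordinates, as OpenCV has them. Camera axes: x right, y down, z forward; pixel columns grow to the right and rows downward; lengths in m; the calibration is good to about 2 mm. The wrist camera is an equidistant fisheye: a pixel r from the principal point sees the ray r / f radians off the axis. A picture is of the moment at which its call begins. There is no depth.
- job.close_job(): hands the job in; it is judged then, once.
The state is a dict: "time_s": time; "q": joint angles; "qvel": joint speeds; "joint_efforts": joint torques, N m; "position": TCP position; "tool_rot": TCP orientation; "ft_force": force on the tool from outside, world axes, zero at the start; "wrist_torque": the same for the moment, N m; "grip_width": finger opening in m; "gripper_force": force on a finger pad.
Only numpy, scipy, OpenCV 4.12 (cv2) and the standard library are available. Lean on these libraries where they do the work, as an engineer would, in place of code of your own. Each camera call takes 0.05 s, during which the arm holds its last target. There are 200 camera calls.

## Task

The lid of the black paint case has no stay and its brush was left lying on top: first press the brush down past the orange sprung jaw of the brush clip until it sits in both forks with the jaw closed over its handle, and let go of it. Then raise the lid by its brass pull to 60 degrees from closed (within 5 degrees either way) and finish still holding it there with the gripper, so that the painter can reach in. Do not open the lid before the brush is in the clip, and leave the other things on the table where they are.

Things in the scene. Friction and masses are not known exactly. Their poses are not given: they have to be found in the camera images.
- brush_grip (a point): grip point on the brush's axis, half-way up, 7 mm to the handle side of its balance point. Brush: red handle 8.5 mm thick, pale ferrule, 207 mm long, about 20 g. It lies along this frame's y: hair end at -126 mm, ferrule to -55 mm, handle end at +82 mm. Starts flat on top of the shut lid (lid top 57 mm above the table), roughly parallel to the lid's front edge
- clip_seat (a point): where the brush's grip point belongs when seated: midway between the two forks of the clip, 54.5 mm above the table. The brush lies along this frame's x, either way round, and goes in straight down (z up). Fork slots: 11 mm wide, floor 50 mm above the table, at x = -42 and +42 mm, each 10 mm long; clear room for fingers between them, 74 mm along x and down to a pin 22 mm above the table
- clip: brush clip, fixed; origin at the centre of its underside, axes as clip_seat. Dark wooden base 136 (x) x 76 x 12 mm, two aluminium forks. On the -y side each fork has a tall fixed prong, flared outwards at its top 82 mm above the table; on the +y side stand the orange jaw's two noses, at x = -51 and +51 mm, with lead-in faces from y = +9 mm (80 mm above the table) down to y = +1 mm (62 mm above it)
- jaw (a joint): angle of the clip's orange sprung jaw: 0 = closed, grows to 0.6 rad as it is pushed outwards to the clip's +y. A rod pushed down (about 3 to 8 N in all) opens it to 0.1 to 0.2 rad, then it springs back over the rod to 0
- lid_pull (a point): centre of the brass T-shaped pull on the lid's front edge: a bar 12 mm thick, 30 mm long along this frame's x (parallel to the hinge), 18 mm in front of the lid on a 10 mm wide stem, 49 mm above the table when shut, nothing beneath. Pinched from above across the bar's flat ends (fingers close along x) it can pivot between the fingers. Turns with the lid; when shut, -y is front, z up
- lid_hinge (a point): middle of the lid's hinge line, at the back of the fixed black paint case (214 mm wide along the hinge, 182 mm deep, 57 mm high when shut), 41 mm above the table. The hinge line is this frame's level x axis; the frame does not turn with the lid; -y is the front, z up. With the lid shut the pull is at y = -203, z = +8 mm in this frame; it moves on a circle of radius 203 mm about the hinge line
- case_lid (a joint): angle of the lid: 0 = shut, positive = raised, 1.047 rad = 60 degrees, stop at 1.85. Lid and pull weigh about 0.2 kg and fall shut when let go anywhere below upright
- water_jar: bystander, to be left alone: grey rinsing jar, 72 mm wide and high; origin at the centre of its underside
- ink_bottle: bystander: dark blue ink bottle, 46 x 46 x 58 mm; origin at the centre of its underside
- red_tube: bystander: crimson metal paint tube lying on the table, 28 x 92 x 21 mm; origin at the centre of its underside

How it is judged:
By the outcome, as a careful person would: the job done as asked, in the order asked, and still so for the second after the job is handed in, while the arm keeps its last pose, push and grip.
It also fails if it takes over 58 s, if anything falls off the work surface, if the arm or the gripper's body presses on something with over 40 N, if the wrist force passes 120 N, or if a joint passes its speed limit or range.

## Working session

There is one attempt and no reset: what is moved stays moved. The work goes in short steps, Python scripts to look and compute and a shell command to move; the robot and the scene stay as the last step left them, time stands still between calls to the robot, and variables do not carry over. Pictures are saved under pics/ and viewed, at most 10 in all, crops included, and the job is handed in when it is done.

```bash
mkdir -p pics
python3 - <<'E'
from rig import observe, optics, env
import cv2,numpy as np
for n in ("scene","top"):
    d=optics.get_image(n); cv2.imwrite(f"pics/{n}0.png",cv2.resize(d["pixels"][:,:,::-1],(800,600),interpolation=cv2.INTER_CUBIC))
    R=cv2.Rodrigues(d["rvec"])[0]; print(n,d["mtx"].tolist(),(-R.T@np.ravel(d["tvec"])).round(3),R[2].round(3))
s=observe();print(s["time_s"],s["position"],np.round(s["tool_rot"],3).tolist(),s["grip_width"],env.tcp_to_grasp)
E
```

```text
scene [[347.9988740160108, 0.0, 250.20464148443477], [0.0, 347.9988740160108, 189.00749355079498], [0.0, 0.0, 1.0]] [-0.052  0.494  0.607] [ 0.658 -0.445 -0.608]
top [[463.361004702223, 0.0, 256.824516316245], [0.0, 463.361004702223, 193.06676099673606], [0.0, 0.0, 1.0]] [0.34  0.062 1.12 ] [ 0.213 -0.004 -0.977]
0.1 [ 0.23410953 -0.49742386  0.23077871] [[0.905, 0.426, -0.0], [0.426, -0.905, 0.001], [0.0, -0.001, -1.0]] 0.08519535394449435 0.0187
```

View pics/top0.png

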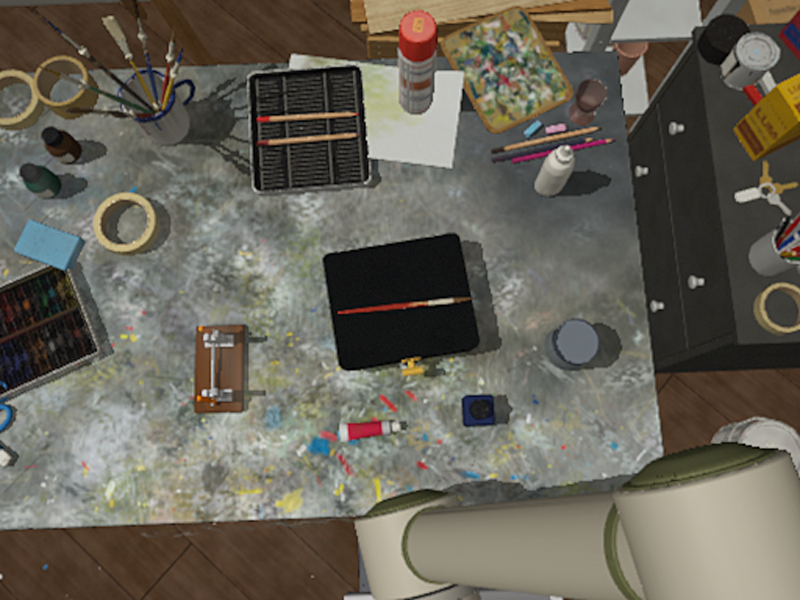

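View pics/scene0.png

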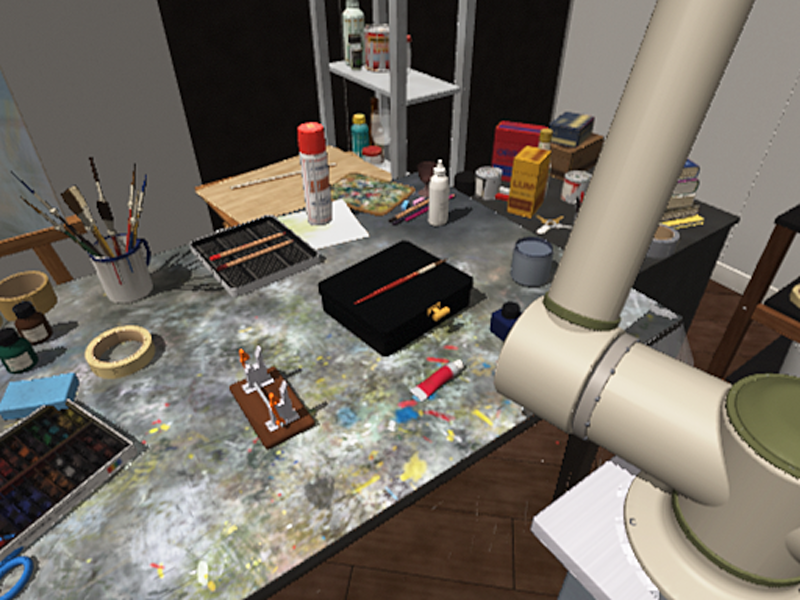

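The top view shows the case centred near (400,300), with the brush running from the handle end (338,312) to the hair (470,298). The pull is at (412,366) and the clip at (220,368), with its orange jaw on the left (+y). Next I'll project these pixels.

```bash
cat > h.py <<'E'
import numpy as np,cv2
from rig import observe,optics,env
def ray(d,u,v,fish=False):
    K=d["mtx"];R=cv2.Rodrigues(d["rvec"])[0];C=-R.T@np.ravel(d["tvec"])
    x=np.array([(u-K[0,2])/K[0,0],(v-K[1,2])/K[1,1]])
    if fish:
        r=np.linalg.norm(x);c=np.array([*(x*np.sin(r)/max(r,1e-9)),np.cos(r)])
    else: c=np.array([*x,1.])
    return C,R.T@c
def at(d,u,v,z,fish=False):
    C,w=ray(d,u,v,fish);return C+w*(z-C[2])/w[2]
def proj(d,P,fish=False):
    K=d["mtx"];R=cv2.Rodrigues(d["rvec"])[0];c=R@np.asarray(P)+np.ravel(d["tvec"])
    if fish:
        t=np.arctan2(np.hypot(c[0],c[1]),c[2]);x=c[:2]/np.hypot(c[0],c[1])*t
    else:x=c[:2]/c[2]
    return x*[K[0,0],K[1,1]]+K[:2,2]
E
python3 - <<'E'
from h import *
d=optics.get_image("top");k=.64
for n,u,v,z in [("bh",338,312,.061),("bt",470,298,.061),("pull",412,366,.049),("c_bl",325,253,.057),("c_br",460,234,.057),("c_fl",342,368,.057),("c_fr",478,347,.057),
 ("k1",197,326,.012),("k2",244,326,.012),("k3",243,411,.012),("k4",195,411,.012),("ink",479,410,.04),("jar",575,342,.072),("tube",365,430,.015)]:
    print(n,at(d,u*k,v*k,z).round(4))
im=cv2.cvtColor(d["pixels"],cv2.COLOR_RGB2HSV).astype(int)
m=((im[...,0]<10)|(im[...,0]>172))&(im[...,1]>120)&(im[...,2]>80)
v,u=np.nonzero(m[180:215,210:305]);u=u+210;v=v+180
P=np.array([at(d,a,b,.061) for a,b in zip(u,v)])
c=P.mean(0);w=np.linalg.svd(P-c)[2][0];t=(P-c)@w;print(c,w,t.min(),t.max(),c+w*t.min(),c+w*t.max())
p=d["pixels"][140:280,110:320,::-1];cv2.imwrite("pics/topz.png",cv2.resize(p,None,fx=3.8,fy=3.8,interpolation=cv2.INTER_CUBIC))
E
```

```text
bh [0.5586 0.1526 0.061 ]
bt [ 0.5718 -0.0456  0.061 ]
pull [0.4747 0.0455 0.049 ]
c_bl [0.6521 0.1708 0.057 ]
c_br [ 0.6737 -0.0368  0.057 ]
c_fl [0.4749 0.1488 0.057 ]
c_fr [ 0.4979 -0.0534  0.057 ]
k1 [0.5555 0.3768 0.012 ]
k2 [0.5525 0.3035 0.012 ]
k3 [0.4213 0.3043 0.012 ]
k4 [0.4242 0.3772 0.012 ]
ink [ 0.4065 -0.0508  0.04  ]
jar [ 0.4973 -0.1938  0.072 ]
tube [0.3852 0.1198 0.015 ]
[0.56290961 0.08976909 0.061     ] [-5.98361044e-02  9.98208215e-01 -3.94870226e-17] -0.06981862526027625 0.06374418929746416 [0.56708728 0.02007557 0.061     ] [0.5590954  0.15339906 0.061     ]
```

View pics/topz.png

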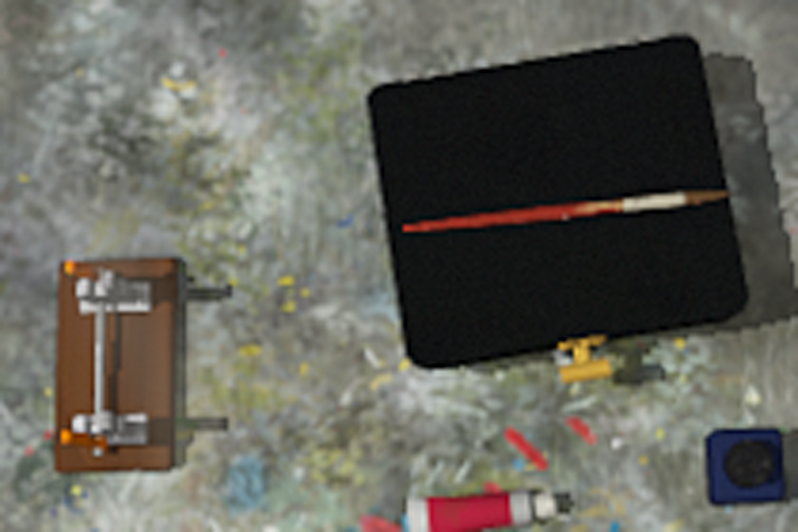

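The zoomed crop shows the brush at a slight angle to the lid, from (405,228) to (728,195). The T-bar is centred at about (585,371), and the orange noses are on the left of the clip at (68,267) and (66,437). Next I'll move above the brush.

```bash
cat >> h.py <<'E'
def plan(P,yaw=None):
    s=observe();R=np.array(s["tool_rot"]);d=R.T@(np.array(P)-s["position"])
    print("shift tool",d.round(4),"pos",np.round(s["position"],4),"yaw_y",np.degrees(np.arctan2(R[1,1],R[0,1])).round(2),"tilt",R[:,2].round(3), "t",s["time_s"],"F",np.round(s["ft_force"],1),"w",round(s["grip_width"],4))
    if yaw is not None:
        e=(yaw-np.degrees(np.arctan2(R[1,1],R[0,1]))+180)%360-180;print("turn tool z rad",round(-np.radians(e),4))
E
python3 - <<'E'
from h import *
d=optics.get_image("top")
print("pull",at(d,263.9,237.6,.049).round(4))
for u,v in((68,267),(66,437)):print("nose",at(d,110+u/3.8,140+v/3.8,.08).round(4))
plan([.5637,.0717,.23],3.4)
E
```

```text
pull [0.4668 0.0453 0.049 ]
nose [0.5383 0.3532 0.08  ]
nose [0.4366 0.3524 0.08  ]
shift tool [ 0.5405 -0.3747  0.0014] pos [ 0.2341 -0.4975  0.2309] yaw_y -64.8 tilt [-0.     0.001 -1.   ] t 0.2 F [ 1.2 -0.5 -0.5] w 0.0855
turn tool z rad -1.1904
```

```bash
python3 -m jog '[[0,0,0,0.054,-0.0375,0,100],[0,0,0,0.054,-0.0375,0,100],[0,0,0,0.054,-0.0375,0,100],[0,0,0,0.054,-0.0375,0,100],[0,0,0,0.054,-0.0375,0,100],[0,0,0,0.054,-0.0375,0,100],[0,0,0,0.054,-0.0375,0,100],[0,0,0,0.054,-0.0375,0,100],[0,0,0,0.054,-0.0375,0,100],[0,0,0,0.054,-0.0375,0,100]]'
python3 -m jog '[[0,0,-0.17,0,0,0,100],[0,0,-0.17,0,0,0,100],[0,0,-0.17,0,0,0,100],[0,0,-0.17,0,0,0,100],[0,0,-0.17,0,0,0,100],[0,0,-0.17,0,0,0,100],[0,0,-0.17,0,0,0,100],[0,0,0,0,0,0,100]]'
python3 - <<'E'
from h import *
d=optics.get_image("wrist");cv2.imwrite("pics/w1.png",cv2.resize(d["pixels"][:,:,::-1],(800,600),interpolation=cv2.INTER_CUBIC))
import pickle;pickle.dump(d,open("w1.pkl","wb"))
for n,P in [("grip",[.5637,.0717,.061]),("hend",[.5588,.1535,.061]),("pull",[.4668,.0453,.049]),("seat",[.488,.341,.0545])]: print(n,proj(d,P,True)*1.5625)
plan([.5637,.0717,.06],3.4)
E
```

```text
time_s: 1.45
position: [0.5476, 0.0455, 0.2313]
tool_rot: [[0.905, 0.426, 0.0], [0.426, -0.905, -0.0], [0.0, 0.0, -1.0]]
ft_force: [0.5, -0.3, 0.5]
grip_width: 0.0856
gripper_force: 0.0
time_s: 2.45
position: [0.5468, 0.0435, 0.2312]
tool_rot: [[-0.057, 0.998, -0.0], [0.998, 0.057, 0.0], [0.0, -0.0, -1.0]]
ft_force: [0.3, 0.3, 0.8]
grip_width: 0.0853
gripper_force: 0.0
grip [423.40186862 232.04445679]
hend [424.15414963 111.40800737]
pull [287.24552849 258.28634446]
seat [ 338.81379319 -125.84888846]
shift tool [0.0272 0.0184 0.1712] pos [0.5468 0.0435 0.2312] yaw_y 3.18 tilt [-0.  0. -1.] t 2.5 F [-0.2 -0.5  0.5] w 0.0855
turn tool z rad -0.0038
```

View pics/w1.png

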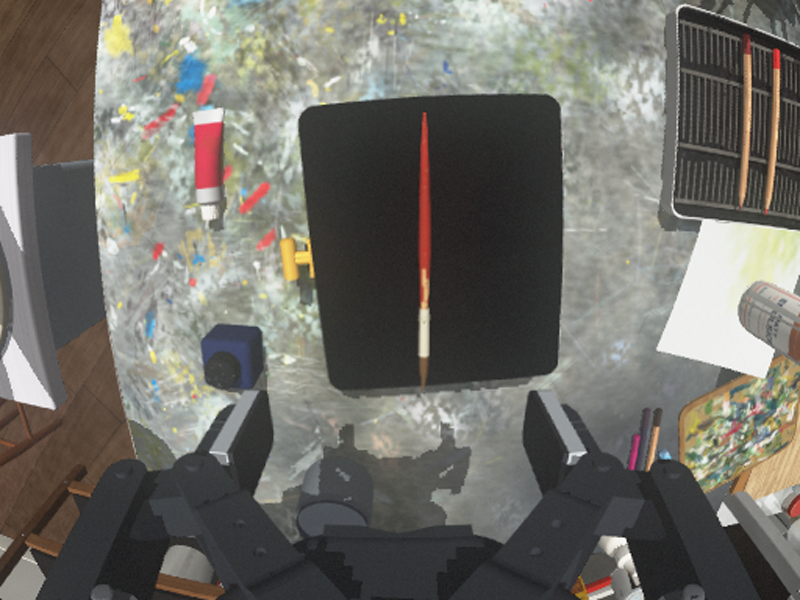

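The wrist view puts the handle end at (424,112) and the pull at (289,259). Both are within 2 px of my predictions, so I'll descend.

```bash
python3 -m jog '[[0,0,0,0.027,0.0184,0.03,60],[0,0,0,0,0,0.04,30],[0,0,0,0,0,0.04,30],[0,0,0,0,0,0.04,30],[0,0,0,0,0,0.012,30],[0,0,0,0,0,0,30],[0,0,0,0,0,0,30]]' 60
python3 - <<'E'
from h import *
plan([.5637,.0717,.0585],3.4)
E
```

```text
time_s: 3.38
position: [0.5646, 0.0714, 0.0709]
tool_rot: [[-0.058, 0.998, 0.003], [0.998, 0.058, -0.0], [-0.0, 0.003, -1.0]]
ft_force: [0.1, -0.5, 0.1]
grip_width: 0.026
gripper_force: 0.0
shift tool [ 0.0003 -0.0009  0.0124] pos [0.5646 0.0714 0.0709] yaw_y 3.34 tilt [ 0.003 -0.    -1.   ] t 3.375 F [ 0.1 -0.5  0.1] w 0.026
turn tool z rad -0.0011
```

```bash
python3 -m jog '[[0,0,0,0,0,0.006,30],[0,0,0,0,0,0.004,30],[0,0,0,0,0,0,30],[0,0,0,0,0,0,30]]'; python3 -m jog '[[0,0,0,0,0,0,0],[0,0,0,0,0,0,0],[0,0,0,0,0,0,0],[0,0,0,0,0,0,0]]'
```

```text
time_s: 3.88
position: [0.5637, 0.0715, 0.0594]
tool_rot: [[-0.059, 0.998, 0.0], [0.998, 0.059, 0.0], [-0.0, 0.0, -1.0]]
ft_force: [-0.0, 0.6, 0.5]
grip_width: 0.0256
gripper_force: 0.0
time_s: 4.38
position: [0.5638, 0.0715, 0.0596]
tool_rot: [[-0.059, 0.998, 0.001], [0.998, 0.059, -0.0], [-0.0, 0.001, -1.0]]
ft_force: [-0.4, -1.0, 4.5]
grip_width: 0.0061
gripper_force: 59.2
```

Width is 6.1 mm with a 4.5 N upward force, so the tips pinched the brush above its axis. I'll open and go lower.

```bash
python3 -m jog '[[0,0,0,0,0,0,20],[0,0,0,0,0,0,20],[0,0,0,0,0,0.003,20],[0,0,0,0,0,0.0015,20],[0,0,0,0,0,0,20],[0,0,0,0,0,0,20]]' 40; python3 -m jog '[[0,0,0,0,0,0,0],[0,0,0,0,0,0,0],[0,0,0,0,0,0,0],[0,0,0,0,0,0,0]]'
```

```text
time_s: 5.12
position: [0.5639, 0.0715, 0.0574]
tool_rot: [[-0.059, 0.998, 0.002], [0.998, 0.059, -0.0], [-0.001, 0.002, -1.0]]
ft_force: [-8.6, -0.4, 25.1]
grip_width: 0.0172
gripper_force: 12.5
time_s: 5.62
position: [0.5648, 0.0715, 0.0576]
tool_rot: [[-0.059, 0.998, 0.005], [0.998, 0.059, -0.0], [-0.001, 0.005, -1.0]]
ft_force: [-4.8, 0.2, 23.5]
grip_width: 0.0075
gripper_force: 49.9
```

```bash
python3 -m jog '[[0,0,0,0,0,-0.002,0],[0,0,0,0,0,0,0],[0,0,0,0,0,-0.01,0],[0,0,0,0,0,-0.03,0],[0,0,0,0,0,-0.06,0],[0,0,0,0,0,-0.05,0],[0,0,0,0,0,0,0],[0,0,0,0,0,0,0]]' 60
python3 - <<'E'
from h import *
d=optics.get_image("wrist");t=optics.get_image("top")
a=cv2.resize(d["pixels"][:,:,::-1],(400,300));p=t["pixels"][100:280,100:340,::-1]
b=cv2.resize(p,(400,300));cv2.imwrite("pics/w2.png",cv2.resize(np.hstack([a,b]),(800,300)))
plan([.488,.341,.16],90)
E
```

```text
time_s: 6.62
position: [0.5631, 0.0716, 0.206]
tool_rot: [[-0.059, 0.998, -0.002], [0.998, 0.059, 0.0], [0.0, -0.002, -1.0]]
ft_force: [0.5, -0.4, -0.5]
grip_width: 0.0065
gripper_force: 58.9
shift tool [ 0.2734 -0.0589  0.0456] pos [0.563  0.0716 0.2053] yaw_y 3.38 tilt [-0.003  0.    -1.   ] t 6.725 F [-0.3 -0.2  0.8] w 0.0063
turn tool z rad -1.5118
```

View pics/w2.png

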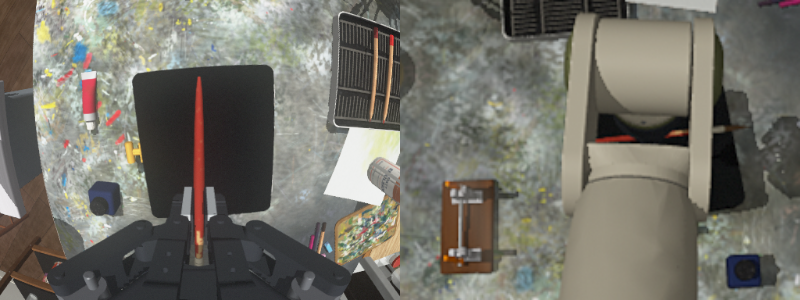

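The wrist view shows the brush held, with the handle end at half-scale pixel (198,77). I'll check its pitch, then carry it to the clip.

```bash
python3 - <<'E'
from h import *
d=optics.get_image("wrist");s=observe();R=np.array(s["tool_rot"]);T=np.array(s["position"])
im=cv2.cvtColor(d["pixels"],cv2.COLOR_RGB2HSV).astype(int)
m=((im[...,0]<8)|(im[...,0]>174))&(im[...,1]>140)&(im[...,2]>60);m[:,:215]=0;m[:,290:]=0
v,u=np.nonzero(m);i=v<v.min()+2;tip=(u[i].mean(),v.min());print(tip)
for off in (-.004,0,.004,):
  for pitch in (-6,-3,0,3,6):
    e=T+R@np.array([.082*np.cos(np.radians(pitch)),0,-.0037+.082*np.sin(np.radians(pitch))])+R[:,0]*off
    print(off,pitch,proj(d,e,True).round(1))
E
python3 -m jog '[[0,0,0,0.055,-0.0118,0,0],[0,0,0,0.055,-0.0118,0,0],[0,0,0,0.055,-0.0118,0,0],[0,0,0,0.055,-0.0118,0,0],[0,0,0,0.0534,-0.0117,0,0],[0,0,0,0,0,0,0]]'
python3 -m jog '[[0,0,-0.168,0,0,0,0],[0,0,-0.168,0,0,0,0],[0,0,-0.168,0,0,0,0],[0,0,-0.168,0,0,0,0],[0,0,-0.168,0,0,0,0],[0,0,-0.168,0,0,0,0],[0,0,-0.168,0,0,0,0],[0,0,-0.168,0,0,0,0],[0,0,-0.168,0,0,0,0],[0,0,0,0,0,0,0]]'
python3 - <<'E'
from h import *
import pickle
plan([.488,.341,.16],90)
d=optics.get_image("wrist");pickle.dump((d,observe()),open("w3.pkl","wb"));a=cv2.resize(d["pixels"][:,:,::-1],(800,600),interpolation=cv2.INTER_CUBIC)
cv2.imwrite("pics/w3.png",a)
for P in [[-.051,.009,.08],[.051,.009,.08],[-.042,0,.05],[.042,0,.05],[-.068,.038,.012],[-.068,-.038,.012],[-.042,-.009,.082]]: print(P,(proj(d,np.array(P)+[.488,.341,0],True)*1.5625).round())
E
```

```text
(np.float64(254.28571428571428), np.int64(98))
-0.004 -6 [252.5 108.4]
-0.004 -3 [252.6 107.3]
-0.004 0 [252.6 106.7]
-0.004 3 [252.7 106.6]
-0.004 6 [252.7 107. ]
0 -6 [252.5  99.3]
0 -3 [252.6  98.4]
0 0 [252.6  98.1]
0 3 [252.7  98.3]
0 6 [252.7  98.9]
0.004 -6 [252.5  90.2]
0.004 -3 [252.6  89.6]
0.004 0 [252.6  89.5]
0.004 3 [252.7  90. ]
0.004 6 [252.7  90.8]
time_s: 7.52
position: [0.487, 0.3439, 0.2056]
tool_rot: [[-0.064, 0.998, -0.002], [0.998, 0.064, -0.0], [-0.0, -0.002, -1.0]]
ft_force: [0.6, -0.0, -1.1]
grip_width: 0.0064
gripper_force: 58.9
time_s: 8.78
position: [0.4889, 0.3401, 0.2061]
tool_rot: [[-1.0, 0.002, -0.001], [0.002, 1.0, -0.001], [0.001, -0.001, -1.0]]
ft_force: [0.2, -0.3, -0.8]
grip_width: 0.0061
gripper_force: 58.9
shift tool [0.0009 0.0009 0.0461] pos [0.4889 0.3401 0.2061] yaw_y 89.87 tilt [-0.001 -0.001 -1.   ] t 8.775 F [ 0.2 -0.3 -0.8] w 0.0061
turn tool z rad -0.0023
[-0.051, 0.009, 0.08] [415. 203.]
[0.051, 0.009, 0.08] [413. 363.]
[-0.042, 0, 0.05] [399. 212.]
[0.042, 0, 0.05] [399. 333.]
[-0.068, 0.038, 0.012] [452. 170.]
[-0.068, -0.038, 0.012] [346. 170.]
[-0.042, -0.009, 0.082] [384. 219.]
```

View pics/w3.png

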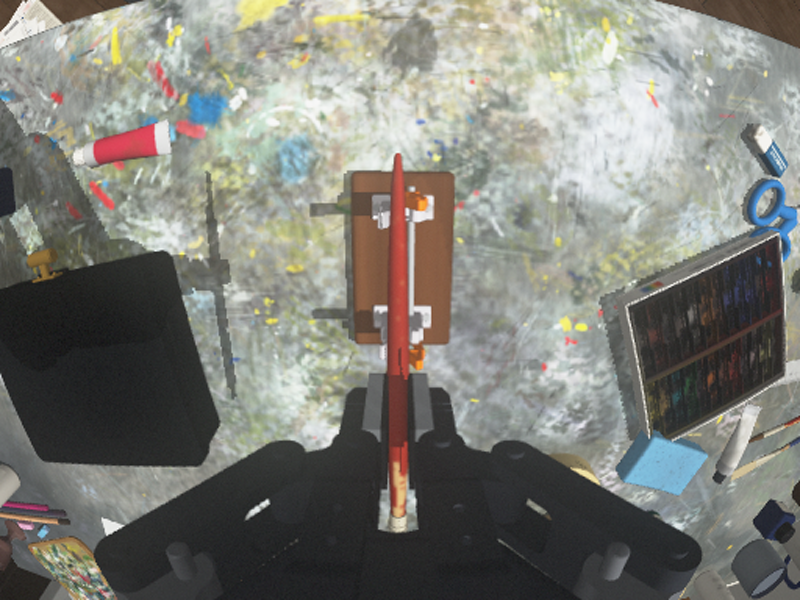

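The wrist view shows the clip base spanning (352–452, 171–344), with orange noses at (419,202) and (417,355) and the brush over the slots. I'll take one overlaid crop to fix the y offset.

Run:
```python
from h import *
import pickle
d,s=pickle.load(open("w3.pkl","rb"));a=d["pixels"]
im=cv2.cvtColor(a,cv2.COLOR_RGB2HSV).astype(int)
r=im[150];print([(u,tuple(a[150,u])) for u in list(range(220,232))+list(range(284,294))])
m=(im[...,0]>8)&(im[...,0]<16)&(im[...,1]>215)&(im[...,2]>170)
n,l,st,c=cv2.connectedComponentsWithStats(m[90:250,200:320].astype(np.uint8));print(st[1:],c[1:]+[200,90])
for u,v in c[1:]+[200,90]: print(at(d,u,v,.08,True).round(4))
p=a[100:250,200:320,::-1];p=cv2.resize(p,None,fx=4,fy=4,interpolation=cv2.INTER_CUBIC)
for P in [[-.051,.009,.08],[.051,.009,.08],[-.051,.001,.062],[.051,.001,.062],[-.068,.038,.012],[-.068,-.038,.012],[.068,-.038,.012],[.068,.038,.012]]:
    q=(proj(d,np.array(P)+[.488,.341,0],True)-[200,100])*4+1.5;cv2.circle(p,tuple(int(x) for x in q),3,(255,0,255),-1)
cv2.imwrite("pics/w3z.png",p)
```

```text
[(220, (np.uint8(132), np.uint8(133), np.uint8(124))), (221, (np.uint8(110), np.uint8(111), np.uint8(104))), (222, (np.uint8(106), np.uint8(106), np.uint8(99))), (223, (np.uint8(110), np.uint8(110), np.uint8(103))), (224, (np.uint8(118), np.uint8(119), np.uint8(111))), (225, (np.uint8(98), np.uint8(79), np.uint8(67))), (226, (np.uint8(111), np.uint8(82), np.uint8(65))), (227, (np.uint8(125), np.uint8(88), np.uint8(66))), (228, (np.uint8(135), np.uint8(96), np.uint8(71))), (229, (np.uint8(138), np.uint8(97), np.uint8(72))), (230, (np.uint8(142), np.uint8(97), np.uint8(73))), (231, (np.uint8(144), np.uint8(101), np.uint8(73))), (284, (np.uint8(127), np.uint8(89), np.uint8(66))), (285, (np.uint8(127), np.uint8(92), np.uint8(69))), (286, (np.uint8(124), np.uint8(90), np.uint8(69))), (287, (np.uint8(124), np.uint8(89), np.uint8(69))), (288, (np.uint8(120), np.uint8(85), np.uint8(64))), (289, (np.uint8(117), np.uint8(91), np.uint8(72))), (290, (np.uint8(140), np.uint8(140), np.uint8(124))), (291, (np.uint8(153), np.uint8(158), np.uint8(141))), (292, (np.uint8(152), np.uint8(156), np.uint8(140))), (293, (np.uint8(149), np.uint8(154), np.uint8(141)))]
[] []
```

View pics/w3z.png

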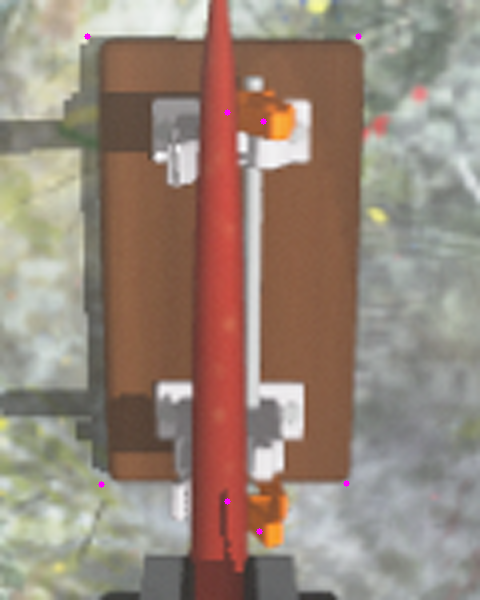

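The crop shows the base edges about 7 px right of the overlay, which is roughly +1 to 2 mm in y. The noses are at (265,115) and (268,515). I'll use y=.342, which is well within the funnel, and descend.

```bash
python3 -m jog '[[0,0,0,0.001,0.002,0.05,0],[0,0,0,0,0,0.05,0],[0,0,0,0,0,0.016,0],[0,0,0,0,0,0,0],[0,0,0,0,0,0,0]]' 80; python3 -m jog '[[0,0,0,0,0,0.003,0],[0,0,0,0,0,0.003,0],[0,0,0,0,0,0.003,0],[0,0,0,0,0,0.003,0],[0,0,0,0,0,0,0]]'
```

```text
time_s: 9.45
position: [0.4888, 0.3434, 0.0928]
tool_rot: [[-1.0, 0.001, 0.003], [0.001, 1.0, 0.001], [-0.003, 0.001, -1.0]]
ft_force: [0.8, -0.4, 0.4]
grip_width: 0.0054
gripper_force: 82.5
time_s: 10.07
position: [0.4876, 0.3429, 0.0785]
tool_rot: [[-1.0, -0.0, -0.001], [-0.0, 1.0, -0.0], [0.001, -0.0, -1.0]]
ft_force: [-0.0, -1.1, -0.4]
grip_width: 0.0055
gripper_force: 82.5
```

```bash
python3 -m jog '[[0,0,0,0,0,0.003,0],[0,0,0,0,0,0.003,0],[0,0,0,0,0,0,0]]'; python3 -m jog '[[0,0,0,0,0,0.003,0],[0,0,0,0,0,0.003,0],[0,0,0,0,0,0,0]]'; python3 -m jog '[[0,0,0,0,0,0.003,0],[0,0,0,0,0,0,0]]'
```

```text
time_s: 10.45
position: [0.4876, 0.3429, 0.0725]
tool_rot: [[-1.0, -0.0, -0.001], [-0.0, 1.0, -0.0], [0.001, -0.0, -1.0]]
ft_force: [-0.0, 0.5, -0.1]
grip_width: 0.0056
gripper_force: 82.5
time_s: 10.82
position: [0.4877, 0.3428, 0.0666]
tool_rot: [[-1.0, -0.0, -0.0], [-0.0, 1.0, -0.0], [0.0, -0.0, -1.0]]
ft_force: [0.2, -1.5, 0.0]
grip_width: 0.0049
gripper_force: 82.5
time_s: 11.08
position: [0.4877, 0.3428, 0.0635]
tool_rot: [[-1.0, -0.0, -0.0], [-0.0, 1.0, -0.0], [0.0, -0.0, -1.0]]
ft_force: [1.0, -1.5, -0.3]
grip_width: 0.0054
gripper_force: 82.5
```

Run:
```python
from h import *
d=optics.get_image("scene");p=d["pixels"][190:300,110:230,::-1]
cv2.imwrite("pics/s4.png",cv2.resize(p,None,fx=5,fy=5,interpolation=cv2.INTER_CUBIC))
plan([.488,.342,.051],90)
```

```text
shift tool [-0.0003 -0.0009  0.0126] pos [0.4877 0.3429 0.0636] yaw_y 90.01 tilt [-0. -0. -1.] t 11.125 F [ 1.  -1.6 -1. ] w 0.0056
turn tool z rad 0.0002
```

View pics/s4.png

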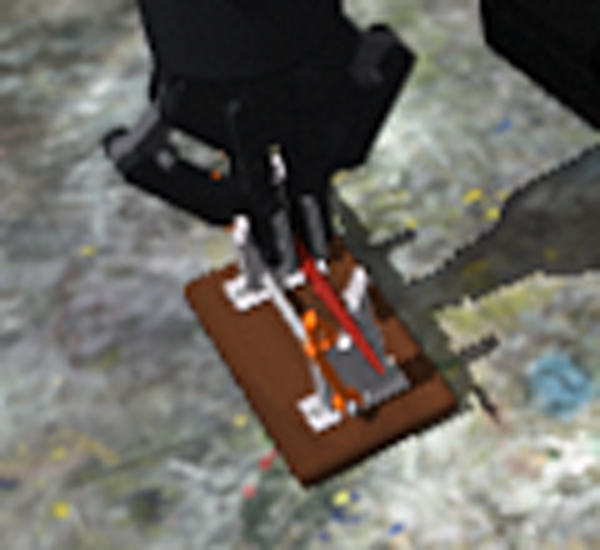

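The scene crop shows the red handle entering between the fixed prong (360,290) and the orange jaw (315,330). I'll keep pressing.

```bash
python3 -m jog '[[0,0,0,0,0,0.003,0],[0,0,0,0,0,0,0]]'; python3 -m jog '[[0,0,0,0,0,0.003,0],[0,0,0,0,0,0,0]]'; python3 -m jog '[[0,0,0,0,0,0.003,0],[0,0,0,0,0,0,0]]';python3 -m jog '[[0,0,0,0,0,0.002,0],[0,0,0,0,0,0,0]]'
```

```text
time_s: 11.38
position: [0.4876, 0.3429, 0.0605]
tool_rot: [[-1.0, -0.0, -0.0], [-0.0, 1.0, -0.0], [0.0, -0.0, -1.0]]
ft_force: [-0.1, -2.0, -0.4]
grip_width: 0.0056
gripper_force: 82.5
time_s: 11.62
position: [0.4876, 0.3429, 0.0575]
tool_rot: [[-1.0, -0.0, -0.0], [-0.0, 1.0, -0.0], [0.0, -0.0, -1.0]]
ft_force: [0.9, -2.2, -1.1]
grip_width: 0.0055
gripper_force: 82.5
time_s: 11.88
position: [0.4877, 0.3429, 0.0546]
tool_rot: [[-1.0, -0.0, -0.0], [-0.0, 1.0, -0.0], [0.0, -0.0, -1.0]]
ft_force: [0.2, -1.0, -0.9]
grip_width: 0.0054
gripper_force: 82.5
time_s: 12.12
position: [0.4876, 0.3432, 0.0527]
tool_rot: [[-1.0, -0.0, -0.0], [-0.0, 1.0, 0.0], [0.0, 0.0, -1.0]]
ft_force: [0.1, 0.1, 0.4]
grip_width: 0.0053
gripper_force: 82.5
```

```bash
python3 -m jog '[[0,0,0,0,0,0.0015,0],[0,0,0,0,0,0,0]]'; python3 -m jog '[[0,0,0,0,0,0.0015,0],[0,0,0,0,0,0,0]]'
python3 - <<'E'
from h import *
d=optics.get_image("scene");p=d["pixels"][190:300,110:230,::-1];w=optics.get_image("wrist")["pixels"][60:270,180:330,::-1]
cv2.imwrite("pics/s5.png",np.hstack([cv2.resize(p,(436,400),interpolation=cv2.INTER_CUBIC),cv2.resize(w,(286,400),interpolation=cv2.INTER_CUBIC)]))
E
```

```text
time_s: 12.38
position: [0.4877, 0.3431, 0.0512]
tool_rot: [[-1.0, -0.0, -0.0], [-0.0, 1.0, 0.0], [0.0, 0.0, -1.0]]
ft_force: [-1.0, -0.4, -0.5]
grip_width: 0.0054
gripper_force: 82.5
time_s: 12.62
position: [0.4878, 0.3431, 0.0506]
tool_rot: [[-1.0, -0.0, 0.001], [-0.0, 1.0, 0.0], [-0.001, 0.0, -1.0]]
ft_force: [-1.8, 0.4, 6.4]
grip_width: 0.0054
gripper_force: 83.2
```

View pics/s5.png

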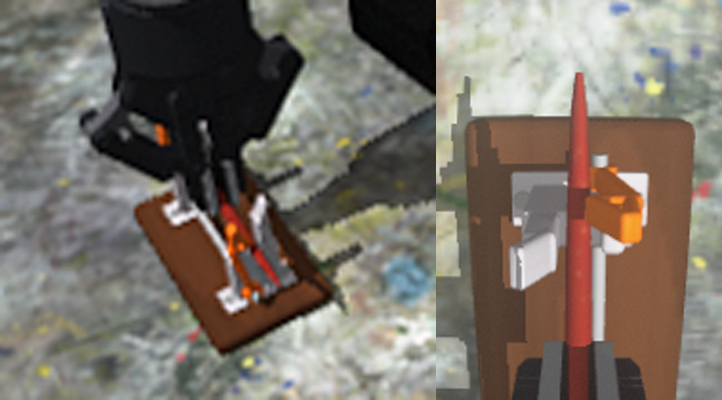

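Both views show the handle down in the slot with the orange nose lying over it (at (610,205) on the right), and there is floor contact of 6.4 N. I'll press slightly more, release and retreat.

```bash
python3 -m jog '[[0,0,0,0,0,0.001,0],[0,0,0,0,0,0,0]]'; python3 -m jog '[[0,0,0,0,0,-0.0015,0],[0,0,0,0,0,0,35],[0,0,0,0,0,0,35],[0,0,0,0,0,0,35],[0,0,0,0,0,-0.02,35],[0,0,0,0,0,-0.04,35],[0,0,0,0,0,-0.06,35],[0,0,0,0,0,-0.05,60],[0,0,0,0,0,0,60]]'
python3 - <<'E'
from h import *
w=optics.get_image("wrist");p=w["pixels"][60:330,170:350,::-1];s=optics.get_image("scene")["pixels"][190:300,110:230,::-1]
cv2.imwrite("pics/s6.png",np.hstack([cv2.resize(p,(360,540),interpolation=cv2.INTER_CUBIC),cv2.resize(s,(436,540),interpolation=cv2.INTER_CUBIC)]))
plan([.4668,.0453,.21],96.1)
E
```

```text
time_s: 12.98
position: [0.4878, 0.3431, 0.0505]
tool_rot: [[-1.0, -0.0, 0.001], [-0.0, 1.0, 0.001], [-0.001, 0.001, -1.0]]
ft_force: [-4.3, -2.4, 14.3]
grip_width: 0.0056
gripper_force: 84.2
time_s: 14.1
position: [0.4889, 0.3436, 0.2244]
tool_rot: [[-1.0, -0.0, 0.007], [-0.0, 1.0, 0.003], [-0.007, 0.003, -1.0]]
ft_force: [0.0, -0.4, -0.7]
grip_width: 0.0511
gripper_force: 0.0
shift tool [ 0.0208 -0.2976  0.01  ] pos [0.4875 0.3429 0.2199] yaw_y 90.01 tilt [-0. -0. -1.] t 14.2 F [-0.2 -0.6 -0.4] w 0.0515
turn tool z rad -0.1063
```

View pics/s6.png

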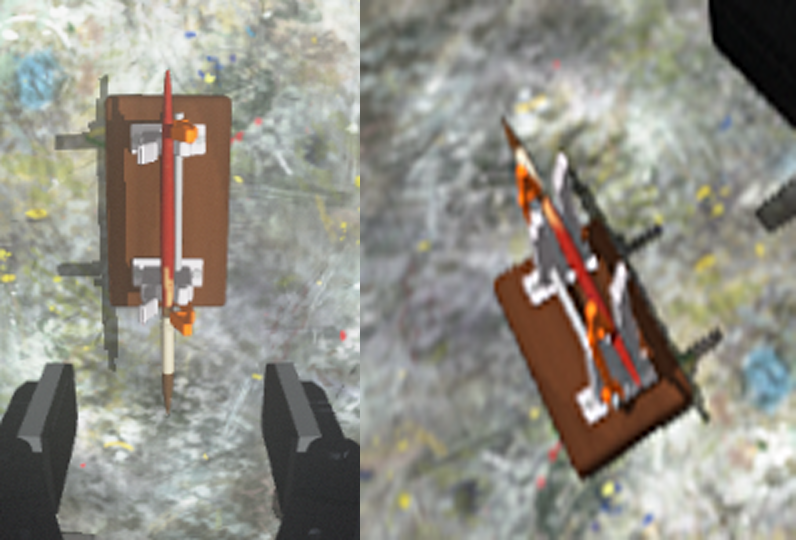

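Both views show the brush lying in both forks with the two orange noses over it, and it is released. Next I'll move over the pull and measure it numerically.

```bash
python3 -m jog '[[0,0,0,0.0035,-0.0595,0,60],[0,0,0,0.0035,-0.0595,0,60],[0,0,0,0.0035,-0.0595,0,60],[0,0,0,0.0035,-0.0595,0,60],[0,0,0,0.0035,-0.0595,0,60],[0,0,-0.106,0.003,0,0,60],[0,0,0,0,0,0,60],[0,0,0,0,0,0,60]]'
python3 - <<'E'
from h import *
w=optics.get_image("wrist");im=cv2.cvtColor(w["pixels"],cv2.COLOR_RGB2HSV).astype(int)
q=proj(w,[.4668,.0453,.049],True);print("pred",q)
m=(im[...,0]>13)&(im[...,0]<30)&(im[...,1]>140)&(im[...,2]>110)
a,b=int(q[1]),int(q[0]);M=np.zeros_like(m);M[a-30:a+40,b-40:b+40]=m[a-30:a+40,b-40:b+40]
n,l,st,c=cv2.connectedComponentsWithStats(M.astype(np.uint8));k=1+st[1:,4].argmax();print(st[k])
for v in range(st[k][1],st[k][1]+st[k][3]):
    u=np.nonzero(l[v]==k)[0];L,R=at(w,u.min()-.5,v,.055,True),at(w,u.max()+.5,v,.055,True);print(v,u.min(),u.max(),len(u),L[:2].round(4),R[:2].round(4))
plan([.4668,.0453,.05],96.1)
E
```

```text
time_s: 15.2
position: [0.4671, 0.046, 0.2196]
tool_rot: [[-0.994, -0.105, -0.001], [-0.105, 0.994, 0.0], [0.001, 0.0, -1.0]]
ft_force: [-0.1, -0.2, -0.0]
grip_width: 0.0509
gripper_force: 0.0
pred [253.99258909 172.65291931]
[241 169  28  23 403]
169 254 266 4 [0.4613 0.0442] [0.4598 0.058 ]
170 242 267 26 [0.4637 0.0316] [0.4608 0.0591]
171 241 267 27 [0.4649 0.0306] [0.4619 0.0593]
172 241 267 27 [0.466  0.0307] [0.463  0.0594]
173 241 267 27 [0.4671 0.0309] [0.4641 0.0595]
174 242 267 14 [0.4681 0.032 ] [0.4652 0.0597]
175 241 268 28 [0.4693 0.0311] [0.4662 0.0609]
176 241 268 28 [0.4704 0.0312] [0.4673 0.061 ]
177 241 268 28 [0.4716 0.0313] [0.4684 0.0611]
178 241 266 26 [0.4727 0.0314] [0.4697 0.0591]
179 242 259 16 [0.4737 0.0325] [0.4716 0.0518]
180 251 258 6 [0.4738 0.0423] [0.4729 0.0508]
181 251 259 6 [0.4749 0.0424] [0.4738 0.052 ]
182 251 259 7 [0.476  0.0425] [0.475  0.0521]
183 251 259 7 [0.4771 0.0426] [0.4761 0.0523]
184 251 259 7 [0.4782 0.0427] [0.4772 0.0524]
185 251 259 7 [0.4794 0.0428] [0.4783 0.0525]
186 251 264 8 [0.4805 0.043 ] [0.4789 0.058 ]
187 245 265 12 [0.4823 0.0366] [0.4799 0.0592]
188 244 265 15 [0.4835 0.0356] [0.481  0.0594]
189 243 267 25 [0.4848 0.0347] [0.4819 0.0617]
190 242 267 26 [0.486  0.0337] [0.483  0.0618]
191 242 267 26 [0.4872 0.0338] [0.4842 0.0619]
shift tool [ 0.0003 -0.0008  0.1698] pos [0.4672 0.0461 0.2198] yaw_y 96.07 tilt [-0.001  0.    -1.   ] t 15.25 F [0.6 0.6 0.3] w 0.0514
turn tool z rad -0.0006
```

The bar spans y .031–.060 with its centre at x ≈ .4668, which agrees with the earlier estimate. I'll descend and grip it across its ends.

```bash
python3 -m jog '[[0,0,0,0,-0.0005,0.06,60],[0,0,0,0,0,0.06,60],[0,0,0,0,0,0.05,60],[0,0,0,0,0,0.011,60],[0,0,0,0,0,0,60],[0,0,0,0,0,0,60]]' 60; python3 -m jog '[[0,0,0,0,0,0,0],[0,0,0,0,0,0,0],[0,0,0,0,0,0,0],[0,0,0,0,0,0,0]]'
python3 - <<'E'
import numpy as np
a=np.radians(2.26+np.arange(0,61,3));y=-.203*np.cos(a);z=.203*np.sin(a)
print(np.c_[np.arange(3,61,3),-np.diff(y)*1e3,-np.diff(z)*1e3].round(1).tolist())
E
```

```text
time_s: 16.0
position: [0.4684, 0.045, 0.041]
tool_rot: [[-0.994, -0.106, 0.003], [-0.106, 0.994, -0.001], [-0.003, -0.001, -1.0]]
ft_force: [-0.3, 0.6, 1.0]
grip_width: 0.0513
gripper_force: 0.0
time_s: 16.5
position: [0.4679, 0.046, 0.0409]
tool_rot: [[-0.994, -0.105, 0.003], [-0.105, 0.994, 0.002], [-0.003, 0.001, -1.0]]
ft_force: [-1.4, 8.5, 11.4]
grip_width: 0.0277
gripper_force: 58.3
[[3.0, -0.7, -10.6], [6.0, -1.3, -10.6], [9.0, -1.8, -10.5], [12.0, -2.3, -10.4], [15.0, -2.9, -10.2], [18.0, -3.4, -10.1], [21.0, -3.9, -9.9], [24.0, -4.5, -9.7], [27.0, -5.0, -9.4], [30.0, -5.4, -9.1], [33.0, -5.9, -8.8], [36.0, -6.4, -8.5], [39.0, -6.8, -8.2], [42.0, -7.2, -7.8], [45.0, -7.6, -7.4], [48.0, -8.0, -7.0], [51.0, -8.3, -6.6], [54.0, -8.7, -6.1], [57.0, -9.0, -5.7], [60.0, -9.3, -5.2]]
```

```bash
python3 -m jog '[[0,0,0,-0.0007,0,-0.0106,0],[0,0,0,-0.0013,0,-0.0106,0],[0,0,0,-0.0018,0,-0.0105,0],[0,0,0,-0.0023,0,-0.0104,0],[0,0,0,-0.0029,0,-0.0102,0],[0,0,0,0,0,0,0]]'
python3 - <<'E'
from h import *
t=optics.get_image("top");plan([.4668,.0453,.05])
E
```

```text
time_s: 17.25
position: [0.4772, 0.0472, 0.0927]
tool_rot: [[-0.994, -0.106, 0.003], [-0.106, 0.994, 0.002], [-0.003, 0.002, -1.0]]
ft_force: [4.5, 8.6, -5.2]
grip_width: 0.0279
gripper_force: 59.5
shift tool [ 0.0106 -0.0009  0.0424] pos [0.4771 0.0472 0.0924] yaw_y 96.07 tilt [ 0.003  0.002 -1.   ] t 17.3 F [ 4.4  9.6 -4.3] w 0.0278
```

```bash
python3 -m jog '[[0,0,0,-0.0034,0.001,-0.0101,0],[0,0,0,-0.0039,0,-0.0099,0],[0,0,0,-0.0045,0,-0.0097,0],[0,0,0,-0.005,0,-0.0094,0],[0,0,0,-0.0054,0,-0.0091,0],[0,0,0,0,0,0,0]]';python3 -m jog '[[0,0,0,-0.0059,0,-0.0088,0],[0,0,0,-0.0064,0,-0.0085,0],[0,0,0,-0.0068,0,-0.0082,0],[0,0,0,-0.0072,0,-0.0078,0],[0,0,0,-0.0076,0,-0.0074,0],[0,0,0,0,0,0,0]]'
```

```text
time_s: 18.05
position: [0.499, 0.0501, 0.1406]
tool_rot: [[-0.994, -0.106, 0.002], [-0.106, 0.994, 0.002], [-0.003, 0.001, -1.0]]
ft_force: [5.2, 5.1, -6.9]
grip_width: 0.0276
gripper_force: 59.7
time_s: 18.8
position: [0.5322, 0.0543, 0.1806]
tool_rot: [[-0.994, -0.107, 0.001], [-0.107, 0.994, 0.003], [-0.001, 0.003, -1.0]]
ft_force: [4.0, 7.6, -8.6]
grip_width: 0.0276
gripper_force: 60.1
```

```bash
python3 -m jog '[[0,0,0,-0.008,0.0005,-0.007,0],[0,0,0,-0.0083,0,-0.0066,0],[0,0,0,-0.0087,0,-0.0061,0],[0,0,0,-0.009,0,-0.0057,0],[0,0,0,-0.0093,0,-0.0052,0],[0,0,0,0,0,0,0],[0,0,0,0,0,0,0],[0,0,0,0,0,0,0]]'
cat > ang.py <<'E'
from h import *
s=observe();T=np.array(s["position"]);f=np.array([.994,.107])
# tip-based: displacement from grasp (TCP .4679,.046,.0409)
dy=(T[:2]-[.4679,.046])@f;dz=T[2]-.0409
a0=np.radians(2.26);y=-.203*np.cos(a0)+dy;z=.203*np.sin(a0)+dz
print("angle",np.degrees(np.arctan2(z,-y))-2.26,"r",np.hypot(y,z),s["time_s"],s["ft_force"].round(1) if hasattr(s["ft_force"],"round") else s["ft_force"])
t=optics.get_image("top");w=optics.get_image("scene")
# lid angle predicted pull and lid front corners vs brass pixels
for n,d in(("top",t),("scene",w)):
    im=cv2.cvtColor(d["pixels"],cv2.COLOR_RGB2HSV).astype(int)
    m=((im[...,0]>15)&(im[...,0]<30)&(im[...,1]>140)&(im[...,2]>110))
    for g in (50,55,60,65):
        a=np.radians(g+2.26);P=[*(np.array([.6686,.067])-f*.203*np.cos(a)),.041+.203*np.sin(a)]
        q=proj(d,P);print(n,g,q.round(1),end=" ")
    q=q.astype(int);M=m[q[1]-30:q[1]+30,q[0]-40:q[0]+40];v,u=np.nonzero(M);print("\nbrass n",len(u),(u.mean()+q[0]-40,v.mean()+q[1]-30,np.ptp(u),np.ptp(v)) if len(u) else "")
    # lid free corners (dark): hypotheses of front corners
    for g in (55,60,65):
        a=np.radians(g);h=np.array([.107,-.994])
        for sx in(-.107,.107):
            r,zz=.185,.016;P=[*(np.array([.6686,.067])-f*(r*np.cos(a)-zz*np.sin(a))+h*sx),.041+r*np.sin(a)+zz*np.cos(a)];print(g,sx,proj(d,P).round(1),end=" ")
    print()
E
python3 ang.py
```

```text
time_s: 19.8
position: [0.5739, 0.0597, 0.2105]
tool_rot: [[-0.994, -0.107, -0.003], [-0.107, 0.994, 0.003], [0.002, 0.003, -1.0]]
ft_force: [-0.3, 8.1, -6.6]
grip_width: 0.0277
gripper_force: 60.2
angle 59.35208531387568 r 0.2018552607805927 19.8 [-0.3  8.1 -6.6]
top 50 [258.8 190.5] top 55 [257.8 182.4] top 60 [256.6 174. ] top 65 [255.5 165.4] 
brass n 7 (np.float64(260.42857142857144), np.float64(177.71428571428572), np.int64(4), np.int64(1))
55 -0.107 [204.7 183.2] 55 0.107 [308.2 168.2] 60 -0.107 [203.4 175.6] 60 0.107 [307.3 160.5] 65 -0.107 [202.1 167.7] 65 0.107 [306.4 152.7] 
scene 50 [261.7 135. ] scene 55 [257.7 129.1] scene 60 [253.5 123.6] scene 65 [249.1 118.5] 
brass n 31 (np.float64(248.0), np.float64(126.4193548387097), np.int64(47), np.int64(22))
55 -0.107 [218.1 145.3] 55 0.107 [284.  117.3] 60 -0.107 [214.2 140.1] 60 0.107 [280.2 112.9] 65 -0.107 [210.2 135.4] 65 0.107 [276.3 108.9]
```

Run:
```python
from h import *
f=np.array([.994,.107]);h=np.array([.107,-.994])
for n in("top","scene"):
    d=optics.get_image(n);g_=cv2.cvtColor(d["pixels"],cv2.COLOR_RGB2GRAY)
    for r,zz in((.185,.016),):
        out=[]
        for g in range(50,74,1):
            a=np.radians(g);row=[]
            for rng in((-.1,-.065),(.065,.1)):
                vals=[]
                for sx in np.linspace(*rng,25):
                    P=[*(np.array([.6686,.067])-f*(r*np.cos(a)-zz*np.sin(a))+h*sx),.041+r*np.sin(a)+zz*np.cos(a)]
                    u,v=proj(d,P).round().astype(int);vals.append(int(g_[v,u]))
                row.append(int(np.mean(vals)))
            out.append((g,*row))
        print(n,out)
```

```text
top [(50, 141, 90), (51, 145, 92), (52, 149, 99), (53, 151, 105), (54, 154, 95), (55, 153, 72), (56, 157, 74), (57, 157, 77), (58, 120, 80), (59, 128, 78), (60, 129, 81), (61, 132, 87), (62, 135, 93), (63, 134, 96), (64, 136, 104), (65, 133, 107), (66, 130, 117), (67, 132, 117), (68, 130, 120), (69, 128, 128), (70, 134, 128), (71, 136, 128), (72, 143, 126), (73, 145, 127)]
scene [(50, 69, 77), (51, 74, 48), (52, 39, 34), (53, 8, 38), (54, 11, 42), (55, 9, 47), (56, 11, 52), (57, 169, 90), (58, 187, 146), (59, 173, 138), (60, 173, 113), (61, 180, 105), (62, 188, 71), (63, 199, 52), (64, 199, 52), (65, 198, 50), (66, 205, 52), (67, 203, 48), (68, 197, 36), (69, 187, 21), (70, 147, 15), (71, 85, 16), (72, 90, 16), (73, 103, 16)]
```

Kinematics give 59.4° with the radius intact, and the silhouette gives about 57°. I'll nudge up 1.5° to centre it, then hold.

```bash
python3 -m jog '[[0,0,0,-0.0047,0.0005,-0.0024,0],[0,0,0,0,0,0,0],[0,0,0,0,0,0,0],[0,0,0,0,0,0,0],[0,0,0,0,0,0,0]]'; python3 ang.py | head -1
python3 - <<'E'
from rig import observe,job
print(observe()["qvel"]);print(job.close_job())
E
```

```text
time_s: 20.62
position: [0.5787, 0.0604, 0.2129]
tool_rot: [[-0.994, -0.107, -0.002], [-0.107, 0.994, 0.003], [0.002, 0.003, -1.0]]
ft_force: [0.6, 5.9, -7.3]
grip_width: 0.0277
gripper_force: 60.1
angle 60.886773370385626 r 0.2017499450140561 20.625 [ 0.6  5.9 -7.3]
[ 0.02281084 -0.05557886 -0.00795925  0.1086373  -0.02385422 -0.07180628]
the job is handed in; nothing more can be done
None
```

The brush is seated in both forks with the jaw closed over it and released, and the gripper is holding the lid by its pull at about 60° (60.9° by arm position, about 58–59° by camera); I handed the job in at 20.6 s.

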